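Clear the tester candle off the wax tin and put the tin in its display tray

TASK

Somebody left a tester candle standing on top of the flat wax tin. First lift that candle off and stand it upright on the bare tabletop, then lay the tin in the little wooden tray, flat between the two raised ends and square with the tray, its long side running from one raised end to the other. Let go of both, and leave the card holders and the other candles where they are.

Things in the scene. Friction and masses are not known exactly. Their poses are not given: they have to be found in the camera images.
- candle_center (a point): the open tester candle that stands on the tin: an upright glass cylinder 67 mm in diameter and 74 mm tall, with a wick and no lid, 0.26 kg. The point is on its axis, half-way up (37 mm above its foot); z is its axis.
- tin_center (a point): flat closed hinged tin, kraft-brown, 59 mm (its x) by 88 mm (its y) by 22 mm tall (z), 0.11 kg; its lid is shut and stays shut. The point is its middle, 11 mm above its underside. It is gripped across the 59 mm width, along its x. At the start it lies on the table with the candle on its lid; the candle's axis is within 10 mm of the tin's middle each way.
- tray: low wooden tray, fixed to the table: flat base 96 mm (its x) by 126 mm (its y), upper face 8 mm above the table; at each end of its y a raised rail 7 mm thick, its top 22 mm above the table, 112 mm clear between the rails. The sides at + and - x are open, without rails. The origin is the centre of its underside, at table height (z = 0).
- card_holder: bystander: flat grey-white card holder, 65 (x) by 92 (y) by 19 mm tall, in front of the jars (another, farther right, is fixed); origin: centre of its underside. The tabletop (z = 0) is round, centre x 0.87, y -0.345, radius about 0.53. Fixed jars up to 163 mm tall fill its middle, from x = 0.57 on (y -0.45 to -0.22), from x = 0.62 on (y -0.22 to -0.1), from x = 0.7 on (beyond y -0.1); nearer the robot it is bare but for the things listed.
- other_candle: bystander: another open tester candle, 67 mm in diameter and 74 mm tall, standing directly on the table at the robot's far right. The origin is the centre of its foot.
Things that resemble listed ones, but are neither listed nor needed, are in the scene too. What is shaped like the part that bears candle_center but yellow is not meant.

How it is judged:
By the outcome, as a careful person would: the job done as asked, in the order asked, and still so for the second after the job is handed in, with the robot touching nothing.
It also fails if it takes over 58 s, if anything falls off the work surface, if the arm or the gripper's body presses on something with over 40 N, if the wrist force passes 120 N, or if a joint passes its speed limit or range.

ROBOT

A 7-joint arm with a two-finger parallel gripper is mounted at the origin on a cart in front of the work surface, level with it; the furniture and walls round the work are solid. World frame = base frame: x ahead of the robot, y to its left, z up, the work surface at z = 0. Lengths are in mm, angles in rad, forces in N, time in s.
With the tool pointing down it reaches from about 400 to 925 mm from the base axis. Payload 4.1 kg.
Tool frame: the origin (TCP) lies on the centre line of the jaws, within the pads' length; the fingertips stand 14 mm ahead of it and the grasp point (between the pads) lies 5 mm behind it; z points along the fingers, y is the line along which they close (so a half turn about z gives the same grasp; the last joint's range is limited). The gripper opens to 85 mm and grips with 20 to 120 N. Pads are 22 mm wide; open, the fingers measure 114 mm over their backs; the gripper's body (76 mm by 85 mm) begins 54 mm behind the grasp point. The pads swing forward as they close: fully open they stand 13 mm farther back than shut.
Start: joints at [-1.212, 0.398, 0.045, 1.537, -0.019, 1.207, -0.051], TCP at [287.269, 583.111, 245.347] pointing down, gripper open.
Joint ranges: [-2.82, 2.82], [-0.49, 2.23], [-1.37, 1.46], [0, 2.46], [-1.36, 4.5], [0.23, 2], [-2.94, 2.94]. Speed limits (rad/s): [2.57, 2.57, 3.14, 3.14, 3.14, 3.14, 3.14].

INTERFACE

Orientations are given as a unit quaternion [w, x, y, z].
In Python, from cell import manip gives the robot as it stands.
- The arm moves only by the shell command python3 -m jog 'ROWS'. ROWS is JSON, a list of rows, each an object with "travel": the shift along the tool's x, y, z in mm, a list of three; "twist": the turn about the tool's z in degrees; "hand": the closure, from 0 (fully open) to 1 (shut). A call has 1 to 10 rows; each row shifts and turns the commanded pose from where the row before left it, along the tool's axes as they then stand; what a row does not reach is not made up. A row lasts 1/12 s, in which the tool goes at most 41.7 mm and 7.16 degrees, less where a joint would pass 70% of its speed; a pose out of reach is approached as far as the arm can. A call with a gripper value outside its range is refused whole. The fingers move at their own pace and stop on an object; the grip force is fixed at half the most. Time passes only in rows, so rows that do not move let the fingers close. It gives the time, the measured TCP pose, the force, the opening and the grip force at its end, in the units of the state.
- manip.state(): the state, without advancing time (a new reading comes with each control period).
- manip.get_image(name): name is "side" or "top" or "wrist"; returns a dict with "frame" (480x640x3 uint8, red, green, blue), "fx", "fy", "cx", "cy" (pixels), "R" (3x3) and "t" (3): a world point X has camera coordinates R X + t. Camera axes: x right, y down, z forward; pixel columns grow to the right and rows downward; lengths in mm; the calibration is good to about 2 mm. A picture is of the moment at which its call begins. There is no depth.
- manip.job_done(): hands the job in; it is judged then, once.
The state is a dict: "time": time; "q": joint angles; "joint_velocities": joint speeds; "tau": joint torques, N m; "ee_pos": TCP position; "ee_rot": TCP orientation; "ft_force": force on the tool from outside, world axes, zero at the start; "moment": the same for the moment, N m; "finger_gap": finger opening in mm; "grasp_force": force on a finger pad.
Only numpy, scipy, OpenCV 4.12 (cv2) and the standard library are available. Lean on these libraries where they do the work, as an engineer would, in place of code of your own. Each camera call takes 0.05 s, during which the arm holds its last target. There are 200 camera calls.

## Working session

There is one attempt and no reset: what is moved stays moved. The work goes in short steps, Python scripts to look and compute and a shell command to move; the robot and the scene stay as the last step left them, time stands still between calls to the robot, and variables do not carry over. Pictures are saved under pics/ and viewed, at most 10 in all, crops included, and the job is handed in when it is done.

```bash
ls; mkdir -p pics; python3 - <<'E'
from cell import manip
import cv2,pickle
s=manip.state();print(s)
d={}
for n in("side","top","wrist"):
    i=manip.get_image(n);d[n]=i
    print(n,i["fx"],i["fy"],i["cx"],i["cy"],i["R"],i["t"])
    cv2.imwrite(f"pics/{n}0.png",i["frame"][:,:,::-1])
pickle.dump(d,open("im0.pkl","wb"))
E
```

```text
pics
{'time': 0.0, 'q': array([-1.21198717,  0.39918467,  0.04500939,  1.53788431, -0.01871187,
        1.20687961, -0.05071828]), 'joint_velocities': array([-0.00027843, -0.0017182 , -0.00044183,  0.00076785,  0.00114473,
        0.00044068, -0.00028187]), 'tau': array([ 4.06342579e-04, -4.75123179e+01,  1.36494510e+00, -2.54220146e+01,
        1.17087321e-02,  9.47389315e-03, -3.07851494e-06]), 'ee_pos': array([286.98516344, 582.54189044, 244.26574792]), 'ee_rot': array([-1.63876868e-04,  2.26856141e-01,  9.73927798e-01, -9.53354080e-04]), 'ft_force': array([ 0.35653754,  0.41372486, -0.12644504]), 'moment': array([ 0.01723975,  0.04032886, -0.02131036]), 'grasp_force': 0.0, 'finger_gap': 85.39529301972638}
side 566.281403119754 566.281403119754 317.6919788639755 248.2576252176481 [[ 0.85569923 -0.51733119 -0.01213561]
 [-0.26770309 -0.42248505 -0.86593385]
 [ 0.44284748  0.74422767 -0.50001129]] [-606.91414915  116.89703916 1206.87679871]
top 565.5260690304956 565.5260690304956 317.7406463807942 235.88972870366467 [[ 0.01778871 -0.99983385 -0.00398018]
 [-0.99400164 -0.01725503 -0.10799543]
 [ 0.10790881  0.0058774  -0.99414342]] [-241.49337269  546.38712036 1183.73225976]
wrist 397.4914532843464 397.4914532843464 323.3892543043558 240.40051217651006 [[ 0.44253534  0.89674914 -0.00185739]
 [ 0.85328107 -0.42044548  0.30844288]
 [ 0.27581496 -0.13808176 -0.95124105]] [-650.33818089  -38.58983232  380.530665  ]
```

View pics/top0.png

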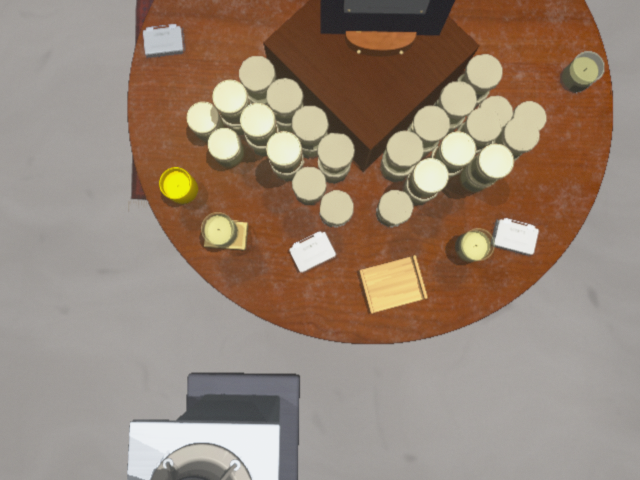

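View pics/side0.png

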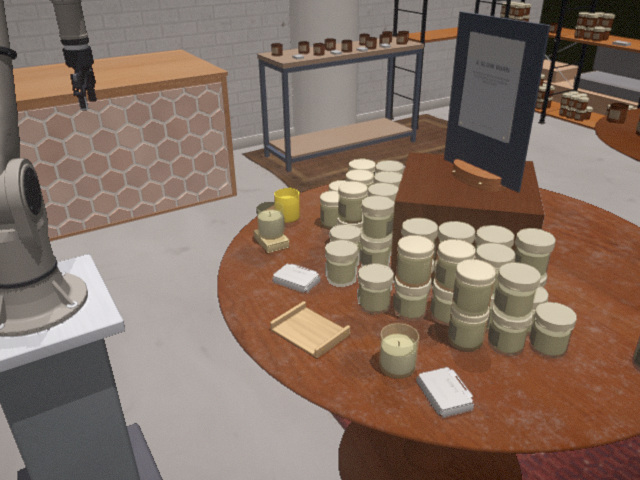

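The top view shows the candle on the tin at about (219,231), the tin's right part showing to (246,236), the tray at (393,285), a card holder at (312,251) and the other candle at (476,246). The side view agrees: candle (270,225), tray (310,328).

```bash
cat > h.py <<'E'
import numpy as np,cv2,pickle
def ray(i,u,v,z):
    R=np.array(i["R"]);t=np.array(i["t"]);C=-R.T@t
    d=R.T@np.array([(u-i["cx"])/i["fx"],(v-i["cy"])/i["fy"],1.])
    return C+d*(z-C[2])/d[2]
def proj(i,X):
    c=np.array(i["R"])@np.array(X,float)+np.array(i["t"])
    return i["fx"]*c[0]/c[2]+i["cx"],i["fy"]*c[1]/c[2]+i["cy"]
E
python3 - <<'E'
from h import *
d=pickle.load(open("im0.pkl","rb"));t=d["top"]["frame"][:,:,::-1];s=d["side"]["frame"][:,:,::-1]
a=cv2.resize(t[200:265,190:260],None,fx=5,fy=5,interpolation=2)
b=cv2.resize(t[250:320,350:435],None,fx=5,fy=5,interpolation=2)
c=cv2.resize(s[195:260,240:310],None,fx=5,fy=5,interpolation=2)
o=np.zeros((325+350,425+350,3),np.uint8)[:600]
cv=np.zeros((600,800,3),np.uint8)
a=cv2.resize(t[205:260,195:255],None,fx=5,fy=5,interpolation=2);cv[:275,:300]=a
b=cv2.resize(t[250:317,350:435],None,fx=5,fy=5,interpolation=2);cv[:335,320:745]=b
c=cv2.resize(s[200:255,245:305],None,fx=5,fy=5,interpolation=2);cv[280:555,:300]=c
cv2.imwrite("pics/crop.png",cv)
hsv=cv2.cvtColor(t,cv2.COLOR_BGR2HSV)
for u,v in[(242,235),(225,245),(393,285),(380,300),(255,235),(219,231)]:print(u,v,hsv[v,u])
for u,v,z in[(219,231,96),(226,236,22),(393,285,8),(312,251,19),(476,246,74),(178,185,74)]:print(ray(d["top"],u,v,z).round())
E
```

```text
242 235 [ 21 119 214]
225 245 [24 78 98]
393 285 [ 20 118 231]
380 300 [ 23 111 239]
255 235 [ 12 162 126]
219 231 [ 28  84 231]
[550. -32.  96.]
[548. -34.  22.]
[ 449. -396.    8.]
[ 519. -220.   19.]
[ 530. -558.   74.]
[647.  61.  74.]
```

View pics/crop.png

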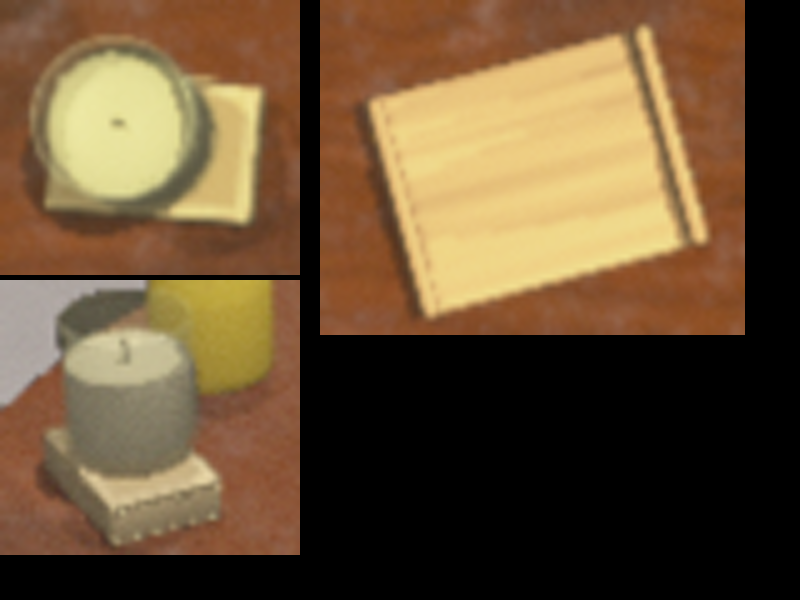

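The crop shows the tin's lid corners at (263,88), (250,222), (45,207) in the upper-left panel, the rim's left/top edges at 30/35, and the tray's corners at (370,100), (428,318), (707,242), (648,27) in the right panel.

```bash
python3 - <<'E'
from h import *
d=pickle.load(open("im0.pkl","rb"));T=d["top"];S=d["side"]
f=lambda x,y:(x/5-.4+195,y/5-.4+205)
A,B,C=[ray(T,*f(*p),22) for p in((263,88),(250,222),(45,207))]
print("tin",A.round(),B.round(),C.round(),np.linalg.norm(A-B),np.linalg.norm(B-C),"ctr",(A+C)/2)
print("tin y dir deg",[np.degrees(np.arctan2(*(x)[[1,0]])) for x in(B-C,A-B)])
print("candle",ray(T,*f(117,122),96),"wick",ray(T,*f(118,122),90))
g=lambda x,y:((x-320)/5-.4+350,y/5-.4+250)
P=[ray(T,*g(*p),22) for p in((370,100),(428,318),(707,242),(648,27))]
for k in range(4):
    v=P[(k+1)%4]-P[k];print(P[k].round(1),np.linalg.norm(v).round(1),np.degrees(np.arctan2(v[1],v[0])).round(1))
c=sum(P)/4;print("tray",c)
# tool axes
from scipy.spatial.transform import Rotation as Ro
import numpy as np
q=[-1.63876868e-04,2.26856141e-01,9.73927798e-01,-9.53354080e-04]
print(Ro.from_quat(q,scalar_first=True).as_matrix().round(3))
# side checks
k=lambda x,y:(x/5-.4+245,(y-280)/5-.4+200)
for p in((110,517),(220,486),(45,430)):print("side lid",ray(S,*k(*p),22).round(1))
print("side wick foot", ray(S,*k(125,363),85).round(1))
E
```

```text
tin [578. -79.  22.] [520. -75.  22.] [525.  14.  22.] 58.38822575503782 88.72436451276756 ctr [551.80098029 -32.4677038   22.        ]
tin y dir deg [np.float64(-93.19248752335466), np.float64(-3.7122352751288883)]
candle [553.83657212 -29.57836805  96.        ] wick [554.55049357 -28.88344537  90.        ]
[ 480.2 -322.8   22. ] 95.6 -164.5
[ 388.1 -348.3   22. ] 123.4 -73.9
[ 422.3 -466.9   22. ] 94.7 15.3
[ 513.7 -441.8   22. ] 123.7 105.7
tray [ 451.0658634 -394.9647585   22.       ]
[[-0.897  0.442 -0.001]
 [ 0.442  0.897 -0.002]
 [-0.    -0.002 -1.   ]]
side lid [513.8 -86.8  22. ]
side lid [573.1 -88.4  22. ]
side lid [525.9  10.4  22. ]
side wick foot [540.5 -57.7  85. ]
```

```bash
R='[{"travel":[-25.5,-21.6,0],"twist":0,"hand":0}]'; 
python3 -m jog '[{"travel":[-25.5,-21.6,0],"twist":0,"hand":0},{"travel":[-25.5,-21.6,0],"twist":0,"hand":0},{"travel":[-25.5,-21.6,0],"twist":0,"hand":0},{"travel":[-25.5,-21.6,0],"twist":0,"hand":0},{"travel":[-25.5,-21.6,0],"twist":0,"hand":0},{"travel":[-25.5,-21.6,0],"twist":0,"hand":0},{"travel":[-25.5,-21.6,0],"twist":0,"hand":0},{"travel":[-25.5,-21.6,0],"twist":0,"hand":0},{"travel":[-25.5,-21.6,0],"twist":0,"hand":0},{"travel":[-25.5,-21.6,0],"twist":0,"hand":0}]'
```

```text
time: 0.98
ee_pos: [420.8, 274.9, 245.2]
ee_rot: [-0.0, 0.227, 0.974, 0.0]
ft_force: [0.7, 0.4, 0.7]
finger_gap: 85.3
grasp_force: 0.0
```

```bash
python3 -m jog '[{"travel":[-25.5,-21.6,0],"twist":0,"hand":0},{"travel":[-25.5,-21.6,0],"twist":0,"hand":0},{"travel":[-25.5,-21.6,0],"twist":0,"hand":0},{"travel":[-25.5,-21.6,0],"twist":0,"hand":0},{"travel":[-25.5,-21.6,0],"twist":0,"hand":0},{"travel":[-25.5,-21.6,0],"twist":0,"hand":0},{"travel":[-25.5,-21.6,0],"twist":0,"hand":0},{"travel":[-25.5,-21.6,0],"twist":0,"hand":0},{"travel":[-25.5,-21.6,0],"twist":0,"hand":0},{"travel":[-25.5,-21.6,0],"twist":0,"hand":0}]'
python3 -m jog '[{"travel":[0,0,0],"twist":6.73,"hand":0},{"travel":[0,0,0],"twist":6.73,"hand":0},{"travel":[0,0,0],"twist":6.73,"hand":0},{"travel":[0,0,0],"twist":6.73,"hand":0},{"travel":[0,0,0],"twist":6.73,"hand":0},{"travel":[0,0,0],"twist":6.73,"hand":0},{"travel":[0,0,0],"twist":6.73,"hand":0},{"travel":[0,0,0],"twist":6.73,"hand":0},{"travel":[0,0,0],"twist":6.73,"hand":0},{"travel":[0,0,0],"twist":6.73,"hand":0}]'
python3 - <<'E'
from cell import manip
from h import *
i=manip.get_image("wrist");pickle.dump(i,open("w1.pkl","wb"))
cv2.imwrite("pics/w1.png",i["frame"][:,:,::-1])
print(manip.state()["ee_pos"], -np.array(i["R"]).T@i["t"]); print(np.array(i["R"]).round(3))
from scipy.spatial.transform import Rotation as Ro
print(Ro.from_quat(manip.state()["ee_rot"],scalar_first=True).as_matrix().round(3))
E
```

```text
time: 1.82
ee_pos: [554.1, -31.3, 245.2]
ee_rot: [-0.0, 0.227, 0.974, 0.0]
ft_force: [0.5, -0.2, -0.5]
finger_gap: 85.7
grasp_force: 0.0
time: 2.65
ee_pos: [553.6, -29.7, 245.0]
ee_rot: [-0.0, 0.73, 0.683, -0.0]
ft_force: [0.3, -0.5, 0.1]
finger_gap: 85.5
grasp_force: 0.0
[553.63988702 -29.67489067 244.99015132] [558.77989386  51.05214121 373.35011649]
[[ 0.998 -0.068 -0.001]
 [-0.064 -0.949  0.309]
 [-0.022 -0.308 -0.951]]
[[ 0.071  0.998 -0.001]
 [ 0.998 -0.071 -0.   ]
 [-0.    -0.001 -1.   ]]
```

View pics/w1.png

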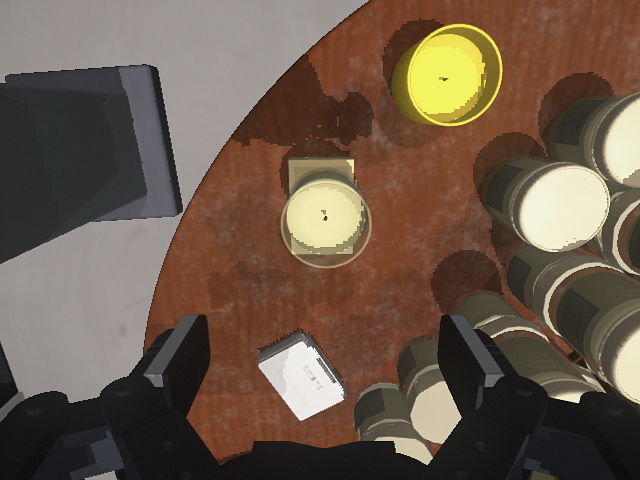

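The wrist view shows the rim spanning columns 280–371 and bottom row 268, the tin's far edge from (288,158) to (354,158), near edge row ~253.

```bash
python3 - <<'E'
from h import *
i=pickle.load(open("w1.pkl","rb"))
print("L,R rim",ray(i,280.5,222,96),ray(i,371.5,222,96),"bottom",ray(i,326,268,96))
for p in((288,158),(354,158),(291.5,253),(361,253)):print(ray(i,*p,22).round(1))
g=cv2.cvtColor(i["frame"],cv2.COLOR_RGB2HSV)
print(proj(i,[553.8,-29.6,96]))
for r in(165,172,240,250):print(r,[tuple(g[r,c]) for c in range(282,298,2)],[tuple(g[r,c]) for c in range(348,368,3)])
E
```

```text
L,R rim [522.30417539 -22.72007112  96.        ] [587.92259403 -27.16311639  96.        ] bottom [552.7618962 -60.6248534  96.       ]
[524.9  14.6  22. ]
[582.3  10.7  22. ]
[519.8 -73.1  22. ]
[584.9 -77.5  22. ]
(np.float64(324.611224779555), np.float64(228.29482294291333))
165 [(np.uint8(11), np.uint8(163), np.uint8(75)), (np.uint8(11), np.uint8(162), np.uint8(74)), (np.uint8(10), np.uint8(142), np.uint8(79)), (np.uint8(18), np.uint8(96), np.uint8(109)), (np.uint8(21), np.uint8(92), np.uint8(158)), (np.uint8(20), np.uint8(93), np.uint8(157)), (np.uint8(20), np.uint8(91), np.uint8(157)), (np.uint8(20), np.uint8(93), np.uint8(157))] [(np.uint8(21), np.uint8(92), np.uint8(158)), (np.uint8(23), np.uint8(81), np.uint8(245)), (np.uint8(11), np.uint8(142), np.uint8(115)), (np.uint8(10), np.uint8(155), np.uint8(122)), (np.uint8(11), np.uint8(150), np.uint8(121)), (np.uint8(9), np.uint8(151), np.uint8(115)), (np.uint8(10), np.uint8(154), np.uint8(114))]
172 [(np.uint8(10), np.uint8(162), np.uint8(77)), (np.uint8(11), np.uint8(161), np.uint8(73)), (np.uint8(11), np.uint8(168), np.uint8(76)
[... 1223 characters left out ...]
uint8(173))]
250 [(np.uint8(11), np.uint8(142), np.uint8(106)), (np.uint8(10), np.uint8(148), np.uint8(105)), (np.uint8(11), np.uint8(149), np.uint8(99)), (np.uint8(12), np.uint8(146), np.uint8(91)), (np.uint8(20), np.uint8(89), np.uint8(158)), (np.uint8(23), np.uint8(81), np.uint8(210)), (np.uint8(22), np.uint8(86), np.uint8(178)), (np.uint8(21), np.uint8(84), np.uint8(179))] [(np.uint8(21), np.uint8(85), np.uint8(187)), (np.uint8(21), np.uint8(85), np.uint8(189)), (np.uint8(14), np.uint8(118), np.uint8(112)), (np.uint8(13), np.uint8(108), np.uint8(118)), (np.uint8(17), np.uint8(101), np.uint8(174)), (np.uint8(10), np.uint8(141), np.uint8(121)), (np.uint8(10), np.uint8(143), np.uint8(127))]
```

```bash
python3 -m jog '[{"travel":[1,1,23],"twist":0,"hand":0},{"travel":[0,0,23],"twist":0,"hand":0},{"travel":[0,0,23],"twist":0,"hand":0},{"travel":[0,0,23],"twist":0,"hand":0},{"travel":[0,0,23],"twist":0,"hand":0},{"travel":[0,0,23],"twist":0,"hand":0},{"travel":[0,0,23],"twist":0,"hand":0},{"travel":[0,0,16],"twist":0,"hand":0},{"travel":[0,0,10],"twist":0,"hand":0},{"travel":[0,0,0],"twist":0,"hand":0}]'
python3 -m jog '[{"travel":[0,0,0],"twist":0,"hand":1},{"travel":[0,0,0],"twist":0,"hand":1},{"travel":[0,0,0],"twist":0,"hand":1},{"travel":[0,0,0],"twist":0,"hand":1},{"travel":[0,0,0],"twist":0,"hand":1},{"travel":[0,0,0],"twist":0,"hand":1},{"travel":[0,0,0],"twist":0,"hand":1},{"travel":[0,0,0],"twist":0,"hand":1},{"travel":[0,0,0],"twist":0,"hand":1},{"travel":[0,0,0],"twist":0,"hand":1}]'
```

```text
time: 3.53
ee_pos: [553.2, -28.6, 56.2]
ee_rot: [-0.001, 0.728, 0.686, -0.002]
ft_force: [-0.2, 0.4, 0.9]
finger_gap: 85.3
grasp_force: 0.0
time: 4.37
ee_pos: [555.9, -29.0, 59.5]
ee_rot: [0.001, 0.728, 0.685, 0.001]
ft_force: [-0.3, 0.7, 6.3]
finger_gap: 65.8
grasp_force: 66.8
```

```bash
python3 -m jog '[{"travel":[0,0,-2],"twist":0,"hand":1},{"travel":[0,0,-4],"twist":0,"hand":1},{"travel":[0,0,-6],"twist":0,"hand":1},{"travel":[0,0,-8],"twist":0,"hand":1},{"travel":[0,0,-10],"twist":0,"hand":1},{"travel":[0,0,-10],"twist":0,"hand":1},{"travel":[0,0,-10],"twist":0,"hand":1},{"travel":[0,0,0],"twist":0,"hand":1},{"travel":[0,0,0],"twist":0,"hand":1}]'
python3 -m jog '[{"travel":[-6.5,-5.6,0],"twist":0,"hand":1},{"travel":[-12,-10,0],"twist":0,"hand":1},{"travel":[-14,-11,0],"twist":0,"hand":1},{"travel":[-14,-11,0],"twist":0,"hand":1},{"travel":[-14,-11,0],"twist":0,"hand":1},{"travel":[-14,-11,0],"twist":0,"hand":1},{"travel":[-14,-11,0],"twist":0,"hand":1},{"travel":[-12,-10,0],"twist":0,"hand":1},{"travel":[-7,-7,0],"twist":0,"hand":1},{"travel":[0,0,0],"twist":0,"hand":1}]'
python3 - <<'E'
from cell import manip
from h import *
for n in("top","side"):
    i=manip.get_image(n);pickle.dump(i,open(n+"2.pkl","wb"))
    cv2.imwrite(f"pics/{n}2.png",i["frame"][:,:,::-1])
i=manip.get_image("side")["frame"][160:400,180:460,::-1]
cv2.imwrite("pics/s2.png",cv2.resize(i,None,fx=2.5,fy=2.5))
E
```

```text
time: 5.12
ee_pos: [555.6, -28.8, 109.3]
ee_rot: [0.001, 0.728, 0.685, 0.001]
ft_force: [0.7, -0.6, -2.5]
finger_gap: 65.8
grasp_force: 67.1
time: 5.95
ee_pos: [458.4, -133.0, 108.2]
ee_rot: [-0.001, 0.73, 0.683, -0.0]
ft_force: [-0.9, -0.1, -2.3]
finger_gap: 65.7
grasp_force: 67.2
```

View pics/s2.png

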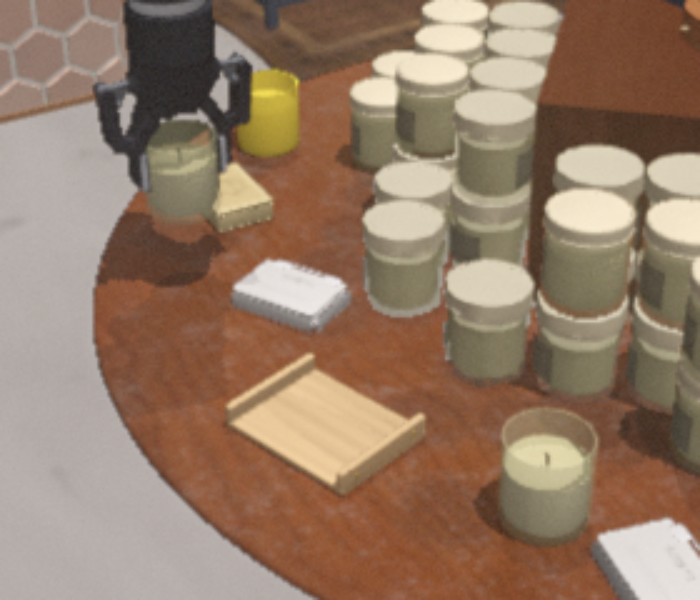

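The side crop shows the candle held between the pads at about (182,170), with the tin left in place at (240,200). Lowering 72 mm will stand the candle on the table.

```bash
python3 -m jog '[{"travel":[0,0,6],"twist":0,"hand":1},{"travel":[0,0,12],"twist":0,"hand":1},{"travel":[0,0,12],"twist":0,"hand":1},{"travel":[0,0,12],"twist":0,"hand":1},{"travel":[0,0,12],"twist":0,"hand":1},{"travel":[0,0,8],"twist":0,"hand":1},{"travel":[0,0,4],"twist":0,"hand":1},{"travel":[0,0,2],"twist":0,"hand":1},{"travel":[0,0,1],"twist":0,"hand":1},{"travel":[0,0,0],"twist":0,"hand":1}]'
python3 -m jog '[{"travel":[0,0,1],"twist":0,"hand":1},{"travel":[0,0,0],"twist":0,"hand":1},{"travel":[0,0,0],"twist":0,"hand":1}]'
```

```text
time: 6.93
ee_pos: [461.3, -130.7, 39.5]
ee_rot: [0.0, 0.728, 0.685, 0.0]
ft_force: [-0.4, -0.1, -1.9]
finger_gap: 66.0
grasp_force: 67.2
time: 7.18
ee_pos: [461.2, -130.8, 38.6]
ee_rot: [0.0, 0.729, 0.685, 0.0]
ft_force: [-0.4, 0.8, -1.4]
finger_gap: 66.1
grasp_force: 67.2
```

```bash
for k in 1 2 ; do python3 -m jog '[{"travel":[0,0,1],"twist":0,"hand":1},{"travel":[0,0,0],"twist":0,"hand":1},{"travel":[0,0,0],"twist":0,"hand":1}]'; done
```

```text
time: 7.43
ee_pos: [460.9, -130.7, 37.3]
ee_rot: [0.0, 0.729, 0.685, 0.0]
ft_force: [-0.7, -0.2, -2.7]
finger_gap: 65.9
grasp_force: 67.2
time: 7.68
ee_pos: [461.0, -130.8, 37.1]
ee_rot: [-0.0, 0.729, 0.685, 0.0]
ft_force: [-3.2, 1.4, 8.1]
finger_gap: 65.9
grasp_force: 68.1
```

```bash
python3 -m jog '[{"travel":[0,0,0],"twist":0,"hand":0},{"travel":[0,0,0],"twist":0,"hand":0},{"travel":[0,0,0],"twist":0,"hand":0},{"travel":[0,0,0],"twist":0,"hand":0},{"travel":[0,0,0],"twist":0,"hand":0},{"travel":[0,0,0],"twist":0,"hand":0},{"travel":[0,0,0],"twist":0,"hand":0},{"travel":[0,0,0],"twist":0,"hand":0}]'
python3 -m jog '[{"travel":[0,0,-4],"twist":0,"hand":0},{"travel":[0,0,-8],"twist":0,"hand":0},{"travel":[0,0,-15],"twist":0,"hand":0},{"travel":[0,0,-20],"twist":0,"hand":0},{"travel":[0,0,-25],"twist":0,"hand":0},{"travel":[0,0,-25],"twist":0,"hand":0},{"travel":[0,0,-25],"twist":0,"hand":0},{"travel":[0,0,-25],"twist":0,"hand":0},{"travel":[0,0,-25],"twist":0,"hand":0},{"travel":[0,0,-20],"twist":0,"hand":0}]'
python3 -m jog '[{"travel":[13,10,0],"twist":0,"hand":0},{"travel":[13,10,0],"twist":0,"hand":0},{"travel":[13,10,0],"twist":0,"hand":0},{"travel":[13,10,0],"twist":0,"hand":0},{"travel":[13,10,0],"twist":0,"hand":0},{"travel":[13,10,0],"twist":0,"hand":0},{"travel":[13,10,0],"twist":0,"hand":0},{"travel":[8,10,0],"twist":0,"hand":0},{"travel":[0,5,0],"twist":0,"hand":0},{"travel":[0,0,0],"twist":0,"hand":0}]'
python3 - <<'E'
from cell import manip
from h import *
i=manip.get_image("wrist");pickle.dump(i,open("w3.pkl","wb"))
j=manip.get_image("top");pickle.dump(j,open("t3.pkl","wb"))
cv2.imwrite("pics/w3.png",i["frame"][:,:,::-1])
f=i["frame"];h=cv2.cvtColor(f,cv2.COLOR_RGB2HSV)
m=cv2.inRange(h,(17,60,130),(30,125,255));m[:, :200]=0
n,l,s,c=cv2.connectedComponentsWithStats(cv2.morphologyEx(m,cv2.MORPH_CLOSE,np.ones((7,7))))
for k in range(1,n):
    if s[k,4]>1500:
        p=cv2.findContours((l==k).astype(np.uint8),0,1)[0]
        r=cv2.boxPoints(cv2.minAreaRect(max(p,key=len)));print(s[k],r.round(1).tolist(),[ray(i,*x,22).round(1).tolist() for x in r])
E
```

```text
time: 8.35
ee_pos: [460.9, -130.8, 36.2]
ee_rot: [-0.0, 0.729, 0.685, 0.0]
ft_force: [0.9, -0.4, 0.9]
finger_gap: 85.1
grasp_force: 0.0
time: 9.18
ee_pos: [461.1, -131.3, 230.9]
ee_rot: [0.001, 0.729, 0.685, 0.001]
ft_force: [0.0, -0.5, 0.5]
finger_gap: 85.3
grasp_force: 0.0
time: 10.02
ee_pos: [553.0, -37.0, 228.0]
ee_rot: [0.001, 0.728, 0.685, -0.0]
ft_force: [-0.2, -0.3, -0.5]
finger_gap: 85.4
grasp_force: 0.0
[ 522  105  118  147 1814] [[522.0, 105.0], [639.0, 105.0], [639.0, 251.0], [522.0, 251.0]] [[715.4, 38.6, 22.0], [808.3, 32.9, 22.0], [831.0, -92.0, 22.0], [726.9, -85.6, 22.0]]
[ 287  152   72  101 6913] [[287.0, 152.0], [358.0, 152.0], [358.0, 252.0], [287.0, 252.0]] [[525.4, 13.5, 22.0], [583.9, 9.9, 22.0], [580.9, -77.6, 22.0], [517.6, -73.7, 22.0]]
[ 200  295   60   81 2800] [[198.0, 297.5], [255.1999969482422, 290.70001220703125], [264.6000061035156, 370.5], [207.5, 377.29998779296875]] [[431.1, -113.4, 22.0], [484.9, -109.7, 22.0], [484.3, -196.6, 22.0], [426.6, -201.1, 22.0]]
```

View pics/w3.png

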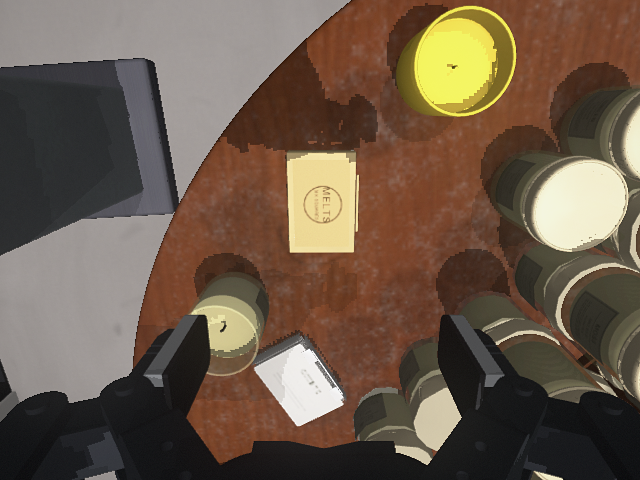

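The wrist view shows the candle standing on the table at (225,320) and the bare tin, lid corners about (287,152), (356,152), (355,252), (290,252).

```bash
python3 - <<'E'
from h import *
i=pickle.load(open("w3.pkl","rb"))
h=cv2.cvtColor(i["frame"],cv2.COLOR_RGB2HSV)
m=cv2.inRange(h,(17,60,130),(30,125,255))
# left edge and right edge fit, per row; top/bottom per column
L=[];Rr=[]
for r in range(160,246,4):
    c=np.where(m[r,275:370])[0]+275;L.append((c.min(),r));Rr.append((c.max(),r))
print(L[::3],Rr[::3])
B=[]
for c in range(295,352,4):
    r=np.where(m[140:265,c])[0]+140;B.append((r.min(),r.max()))
print(B[::3])
P=np.array([ray(i,u-.5,v,22)[:2] for u,v in L]);a=np.polyfit(P[:,1],P[:,0],1);print("L edge x at y=-32",np.polyval(a,-32),"angle",np.degrees(np.arctan(a[0])))
w=[ray(i,u,v,22).round(1) for u,v in((287,151.5),(356,151.5),(355,252.5),(290,252.5))];print(w,sum(w)/4)
t=pickle.load(open("t3.pkl","rb"))
E
```

```text
[(np.int64(287), 160), (np.int64(287), 172), (np.int64(288), 184), (np.int64(288), 196), (np.int64(288), 208), (np.int64(289), 220), (np.int64(289), 232), (np.int64(289), 244)] [(np.int64(355), 160), (np.int64(355), 172), (np.int64(358), 184), (np.int64(358), 196), (np.int64(357), 208), (np.int64(357), 220), (np.int64(353), 232), (np.int64(353), 244)]
[(np.int64(153), np.int64(252)), (np.int64(153), np.int64(252)), (np.int64(152), np.int64(252)), (np.int64(153), np.int64(252)), (np.int64(152), np.int64(252))]
L edge x at y=-32 521.912989067544 angle 3.525714116788767
[array([525.5,  13.9,  22. ]), array([582.2,  10.4,  22. ]), array([578.2, -77.9,  22. ]), array([520.2, -74.4,  22. ])] [551.525 -32.     22.   ]
```

```bash
python3 -m jog '[{"travel":[5,0,20],"twist":0,"hand":0},{"travel":[0,0,30],"twist":0,"hand":0},{"travel":[0,0,30],"twist":0,"hand":0},{"travel":[0,0,30],"twist":0,"hand":0},{"travel":[0,0,30],"twist":0,"hand":0},{"travel":[0,0,25],"twist":0,"hand":0},{"travel":[0,0,20],"twist":0,"hand":0},{"travel":[0,0,12],"twist":0,"hand":0},{"travel":[0,0,6],"twist":0,"hand":0},{"travel":[0,0,0],"twist":0,"hand":0}]'
python3 -m jog '[{"travel":[0,0,3],"twist":0,"hand":0},{"travel":[0,0,0],"twist":0,"hand":0}]'
python3 -m jog '[{"travel":[0,0,0],"twist":0,"hand":0}]'
```

```text
time: 10.95
ee_pos: [551.4, -32.8, 24.7]
ee_rot: [-0.0, 0.729, 0.685, -0.001]
ft_force: [-0.2, -0.2, 0.0]
finger_gap: 85.5
grasp_force: 0.0
time: 11.12
ee_pos: [552.9, -32.4, 23.2]
ee_rot: [0.001, 0.729, 0.685, 0.001]
ft_force: [-0.3, 1.1, -0.4]
finger_gap: 85.1
grasp_force: 0.0
time: 11.2
ee_pos: [553.0, -32.2, 23.4]
ee_rot: [0.001, 0.729, 0.685, 0.001]
ft_force: [0.1, 0.0, 0.0]
finger_gap: 85.5
grasp_force: 0.0
```

```bash
python3 -m jog '[{"travel":[0,0,4],"twist":0,"hand":0},{"travel":[0,0,2],"twist":0,"hand":0},{"travel":[0,0,0],"twist":0,"hand":0}]'
python3 -m jog '[{"travel":[0,0,0],"twist":0,"hand":1},{"travel":[0,0,0],"twist":0,"hand":1},{"travel":[0,0,0],"twist":0,"hand":1},{"travel":[0,0,0],"twist":0,"hand":1},{"travel":[0,0,0],"twist":0,"hand":1},{"travel":[0,0,0],"twist":0,"hand":1},{"travel":[0,0,0],"twist":0,"hand":1},{"travel":[0,0,0],"twist":0,"hand":1},{"travel":[0,0,0],"twist":0,"hand":1},{"travel":[0,0,0],"twist":0,"hand":1}]'
```

```text
time: 11.45
ee_pos: [551.9, -32.0, 16.1]
ee_rot: [-0.0, 0.728, 0.685, -0.0]
ft_force: [-0.2, -0.6, -0.8]
finger_gap: 85.5
grasp_force: 0.0
time: 12.28
ee_pos: [552.7, -32.3, 16.8]
ee_rot: [0.0, 0.729, 0.685, 0.0]
ft_force: [-0.4, -0.8, 5.8]
finger_gap: 57.2
grasp_force: 65.2
```

```bash
python3 -m jog '[{"travel":[0,0,-3],"twist":0,"hand":1},{"travel":[0,0,-7],"twist":0,"hand":1},{"travel":[0,0,-12],"twist":0,"hand":1},{"travel":[0,0,-18],"twist":0,"hand":1},{"travel":[0,0,-20],"twist":0,"hand":1},{"travel":[0,0,-20],"twist":0,"hand":1},{"travel":[0,0,-20],"twist":0,"hand":1},{"travel":[0,0,-15],"twist":0,"hand":1},{"travel":[0,0,-5],"twist":0,"hand":1},{"travel":[0,0,0],"twist":0,"hand":1}]'
python3 -m jog '[{"travel":[-10,-10,0],"twist":0,"hand":1},{"travel":[-14,-14,0],"twist":0,"hand":1},{"travel":[-18,-18,0],"twist":0,"hand":1},{"travel":[-18,-18,0],"twist":0,"hand":1},{"travel":[-18,-19,0],"twist":0,"hand":1},{"travel":[-20,0,0],"twist":0,"hand":1},{"travel":[-20,0,0],"twist":0,"hand":1},{"travel":[-20,0,0],"twist":0,"hand":1},{"travel":[-20,0,0],"twist":0,"hand":1},{"travel":[-20,0,0],"twist":0,"hand":1}]'
python3 -m jog '[{"travel":[-20,0,0],"twist":0,"hand":1},{"travel":[-20,0,0],"twist":0,"hand":1},{"travel":[-20,0,0],"twist":0,"hand":1},{"travel":[-15,0,0],"twist":0,"hand":1},{"travel":[-8,0,0],"twist":0,"hand":1},{"travel":[-2,0,0],"twist":0,"hand":1},{"travel":[0,0,0],"twist":0,"hand":1}]'
python3 - <<'E'
from cell import manip
from h import *
i=manip.get_image("wrist");pickle.dump(i,open("w4.pkl","wb"))
cv2.imwrite("pics/w4.png",i["frame"][:,:,::-1])
j=manip.get_image("side");pickle.dump(j,open("s4.pkl","wb"))
E
```

```text
time: 13.12
ee_pos: [553.1, -32.2, 138.1]
ee_rot: [0.001, 0.729, 0.685, 0.001]
ft_force: [0.4, -0.5, -1.8]
finger_gap: 57.8
grasp_force: 64.5
time: 13.95
ee_pos: [459.8, -205.9, 134.9]
ee_rot: [-0.001, 0.729, 0.685, -0.001]
ft_force: [0.0, -0.3, -1.4]
finger_gap: 57.0
grasp_force: 64.5
time: 14.53
ee_pos: [455.9, -289.8, 135.5]
ee_rot: [-0.001, 0.729, 0.685, -0.0]
ft_force: [-1.0, -0.7, -0.6]
finger_gap: 57.5
grasp_force: 64.5
```

View pics/w4.png

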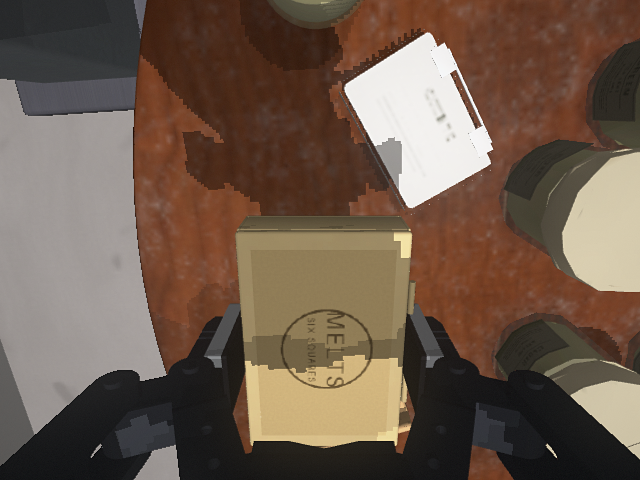

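The wrist view shows the tin held square between the pads (lid edges at columns 238–410) with the tray hidden below; the card holder is at (418,120), untouched. I'll cross-check the tray pose between top and side views.

```bash
python3 - <<'E'
from h import *
d=pickle.load(open("im0.pkl","rb"));T=d["top"];S=d["side"]
c=np.array([451.,-395.]);a=np.radians(15.6)
ex=np.array([np.cos(a),np.sin(a)]);ey=np.array([-ex[1],ex[0]])
cv=np.zeros((600,800,3),np.uint8)
for k,(im,u0,v0) in enumerate(((T,350,250),(S,265,295))):
    f=im["frame"][v0:v0+70,u0:u0+90,::-1];o=cv2.resize(f,None,fx=8,fy=8,interpolation=2)[:,:720]
    o=cv2.resize(o,(400,311)) if 0 else cv2.resize(f,(396,308),interpolation=2)
    for sx in(-48,48):
        for sy in(-63,-56,56,63):
            u,v=proj(im,[*(c+sx*ex+sy*ey),22])
            cv2.circle(o,(int((u-u0+.5)*4.4),int((v-v0+.5)*4.4)),2,(255,0,0),-1)
    cv[:308,k*400:k*400+396]=o
cv2.imwrite("pics/ov.png",cv[:308])
E
```

```text
(no output)
```

View pics/ov.png

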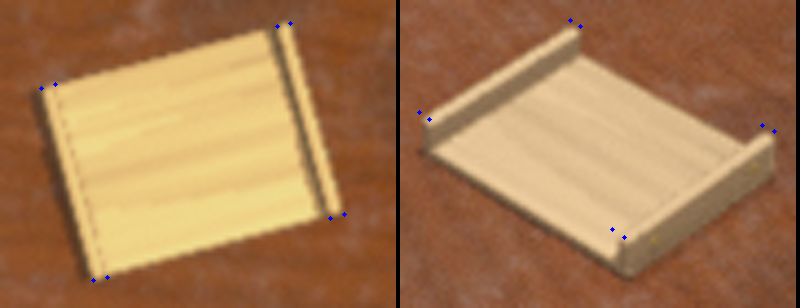

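Model points in the side view sit about 2 px off, while top and wrist agreed for the tin. I'll check the tray with the wrist camera by passing just beyond it.

```bash
python3 -m jog '[{"travel":[-12,0,0],"twist":0,"hand":1},{"travel":[-20,0,0],"twist":0,"hand":1},{"travel":[-26,0,0],"twist":0,"hand":1},{"travel":[-26,1,-3],"twist":0,"hand":1},{"travel":[-26,1,-3],"twist":0,"hand":1},{"travel":[-26,1,-3],"twist":0,"hand":1},{"travel":[-26,1,-3],"twist":0,"hand":1},{"travel":[-26,1,-3],"twist":0,"hand":1},{"travel":[-14,1,-3],"twist":0,"hand":1},{"travel":[-8,0,-2],"twist":0,"hand":1}]'
python3 -m jog '[{"travel":[0,0,0],"twist":0,"hand":1},{"travel":[0,0,0],"twist":0,"hand":1},{"travel":[0,0,0],"twist":0,"hand":1}]'
python3 - <<'E'
from cell import manip
from h import *
i=manip.get_image("wrist");pickle.dump(i,open("w5.pkl","wb"))
o=i["frame"][:,:,::-1].copy()
c=np.array([451.,-395.]);a=np.radians(15.6)
ex=np.array([np.cos(a),np.sin(a)]);ey=np.array([-ex[1],ex[0]])
for sx in(-48,48):
    for sy in(-63,-56,56,63):
        p=c+sx*ex+sy*ey;u,v=proj(i,[*p,22]);print(round(u),round(v),end="; ")
        cv2.circle(o,(round(u),round(v)),2,(255,0,0),-1)
cv2.imwrite("pics/w5.png",o)
E
```

```text
time: 15.47
ee_pos: [449.4, -502.5, 156.5]
ee_rot: [0.001, 0.729, 0.684, -0.001]
ft_force: [1.1, 0.3, -0.3]
finger_gap: 57.2
grasp_force: 64.5
time: 15.72
ee_pos: [450.8, -498.0, 155.8]
ee_rot: [-0.001, 0.728, 0.686, 0.001]
ft_force: [0.3, 0.3, -0.4]
finger_gap: 57.2
grasp_force: 64.5
278 196; 274 186; 205 5; 200 -8; 417 148; 414 137; 362 -59; 358 -73;
```

View pics/w5.png

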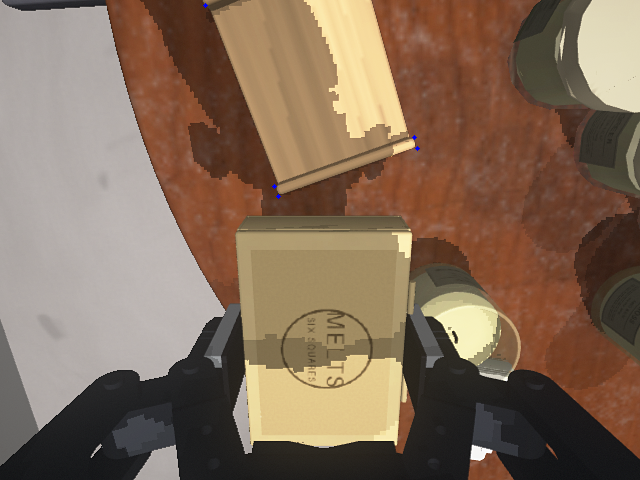

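The marked rail corners coincide with the near rail's outer edge ((280,195)–(415,149)) within 2 px, so the tray pose (451,-395, 15.6°) stands and the tin is square in the jaws.

```bash
python3 -m jog '[{"travel":[8,-0.5,0],"twist":0,"hand":1},{"travel":[16,-1,0],"twist":0,"hand":1},{"travel":[20,-1,0],"twist":0,"hand":1},{"travel":[20,-1,0],"twist":0,"hand":1},{"travel":[20,-1,0],"twist":0,"hand":1},{"travel":[14,-1,0],"twist":0,"hand":1},{"travel":[6.5,-0.5,0],"twist":0,"hand":1},{"travel":[0,0,0],"twist":-6,"hand":1},{"travel":[0,0,0],"twist":-7,"hand":1},{"travel":[0,0,0],"twist":-6,"hand":1}]'
python3 -m jog '[{"travel":[0,0,10],"twist":0,"hand":1},{"travel":[0,0,20],"twist":0,"hand":1},{"travel":[0,0,20],"twist":0,"hand":1},{"travel":[0,0,20],"twist":0,"hand":1},{"travel":[0,0,15],"twist":0,"hand":1},{"travel":[0,0,10],"twist":0,"hand":1},{"travel":[0,0,5],"twist":0,"hand":1},{"travel":[0,0,0],"twist":0,"hand":1},{"travel":[0,0,0],"twist":0,"hand":1}]'
python3 - <<'E'
from cell import manip
import numpy as np
from scipy.spatial.transform import Rotation as Ro
s=[]
for k in range(4):
    manip.get_image("top");x=manip.state();s.append(x["ee_pos"])
    r=Ro.from_quat(x["ee_rot"],scalar_first=True).as_matrix();print(np.degrees(np.arctan2(r[1,1],r[0,1])))
print(np.mean(s,0),s)
E
```

```text
time: 16.6
ee_pos: [450.8, -394.4, 156.4]
ee_rot: [0.0, 0.603, 0.798, 0.0]
ft_force: [0.6, -0.3, -0.5]
finger_gap: 57.0
grasp_force: 64.5
time: 17.35
ee_pos: [450.8, -395.4, 56.5]
ee_rot: [0.0, 0.606, 0.796, -0.0]
ft_force: [-0.3, 0.3, -0.5]
finger_gap: 57.5
grasp_force: 64.5
15.440314286038724
15.447112858957787
15.452772523152127
15.461677815600776
[ 451.17593893 -395.71655685   57.21484596] [array([ 451.07832398, -395.70690455,   57.02276186]), array([ 451.21281791, -395.75928046,   57.2688035 ]), array([ 451.20474268, -395.75325291,   57.30672063]), array([ 451.20787115, -395.64678949,   57.26109786])]
```

```bash
python3 -m jog '[{"travel":[0.5,0,6],"twist":0,"hand":1},{"travel":[0,0,8],"twist":0,"hand":1},{"travel":[0,0,8],"twist":0,"hand":1},{"travel":[0,0,5],"twist":0,"hand":1},{"travel":[0,0,3],"twist":0,"hand":1},{"travel":[0,0,1],"twist":0,"hand":1},{"travel":[0,0,0],"twist":0,"hand":1},{"travel":[0,0,0],"twist":0,"hand":1}]'
python3 -m jog '[{"travel":[0,0,1],"twist":0,"hand":1},{"travel":[0,0,0],"twist":0,"hand":1},{"travel":[0,0,0],"twist":0,"hand":1}]'
```

```text
time: 18.22
ee_pos: [450.5, -394.7, 25.0]
ee_rot: [0.0, 0.606, 0.796, -0.0]
ft_force: [0.5, 0.3, -1.1]
finger_gap: 57.5
grasp_force: 64.5
time: 18.47
ee_pos: [450.6, -394.8, 24.8]
ee_rot: [0.0, 0.606, 0.796, 0.0]
ft_force: [-1.6, 0.9, 5.0]
finger_gap: 57.3
grasp_force: 65.2
```

```bash
python3 -m jog '[{"travel":[0,0,0],"twist":0,"hand":0},{"travel":[0,0,0],"twist":0,"hand":0},{"travel":[0,0,0],"twist":0,"hand":0},{"travel":[0,0,0],"twist":0,"hand":0},{"travel":[0,0,0],"twist":0,"hand":0},{"travel":[0,0,0],"twist":0,"hand":0},{"travel":[0,0,0],"twist":0,"hand":0},{"travel":[0,0,0],"twist":0,"hand":0}]'
python3 -m jog '[{"travel":[0,0,-4],"twist":0,"hand":0},{"travel":[0,0,-10],"twist":0,"hand":0},{"travel":[0,0,-20],"twist":0,"hand":0},{"travel":[0,0,-25],"twist":0,"hand":0},{"travel":[0,0,-25],"twist":0,"hand":0},{"travel":[0,0,-25],"twist":0,"hand":0},{"travel":[0,0,-25],"twist":0,"hand":0},{"travel":[0,0,-25],"twist":0,"hand":0},{"travel":[0,0,-25],"twist":0,"hand":0},{"travel":[0,0,-20],"twist":0,"hand":0}]'
python3 -m jog '[{"travel":[0,0,0],"twist":0,"hand":0},{"travel":[0,0,0],"twist":0,"hand":0}]'
python3 - <<'E'
from cell import manip
from h import *
i=manip.get_image("wrist")["frame"][:,:,::-1];s=manip.get_image("side")["frame"][160:400,180:500,::-1]
cv=np.zeros((300,800,3),np.uint8);cv[:,:400]=cv2.resize(i,(400,300));cv[:,400:]=cv2.resize(s,(400,300))
cv2.imwrite("pics/fin.png",cv)
E
```

```text
time: 19.13
ee_pos: [450.5, -394.6, 24.2]
ee_rot: [0.0, 0.605, 0.796, 0.0]
ft_force: [0.0, -0.4, -0.3]
finger_gap: 85.3
grasp_force: 0.0
time: 19.97
ee_pos: [450.5, -395.2, 231.4]
ee_rot: [0.001, 0.606, 0.796, 0.0]
ft_force: [0.2, -1.0, 0.6]
finger_gap: 85.1
grasp_force: 0.0
time: 20.13
ee_pos: [450.9, -395.3, 230.3]
ee_rot: [0.002, 0.606, 0.796, 0.0]
ft_force: [0.2, -0.5, -0.3]
finger_gap: 85.6
grasp_force: 0.0
```

View pics/fin.png

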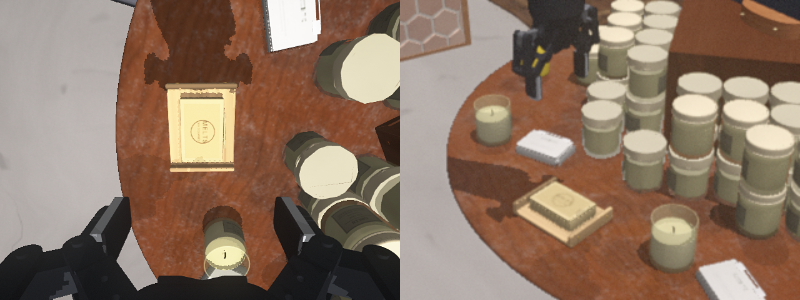

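The tin lies flat, centred and square in the tray (wrist panel, around (203,128)). The candle stands upright on the table at (493,122) in the side panel, and the card holders and the other candle have not moved.

```bash
python3 -c "
from cell import manip
print(manip.job_done())"
```

```text
the job is handed in; nothing more can be done
None
```

The candle was set upright on the bare tabletop first, then the tin was laid flat and square between the tray's rails; both are released, the bystanders look unmoved, and the job was handed in at about 20 s (no verdict was returned).

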